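# Slide a case door aside and fetch the curry brush

### The job

The oval rubber curry brush is in one half of the wooden tool case, under one of its two clear sliding doors; the round tin is in the other half. Slide the door over the brush fully open, across the other door, which stays shut, then lift the brush out and set it down, studs under, flat in the steel tray without dropping it. Leave the tin, the glass jar and the bowl where they are.

Things in the scene. Friction and masses are not known exactly. Their poses are not given: they have to be found in the camera images.
- case: Fixed wooden case, 194 (x) x 424 (y, long) x 62 mm. Origin: centre of underside, z up. Two clear doors, 166 x 210 x 4 mm, lie level in its top (upper faces 56 mm left, 62 mm right above counter) and slide along y. Under each is a compartment, inside 170 mm in x, ends at y = +-200 mm, floor 14 mm above counter, low divider at y = 0.
- handle_left (a point): Upright steel pull on the left (+y) door, 12 mm (x) x 30 mm (y), top 90 mm above the counter; point 8 mm below its top centre. Axes as the case. Shut, it is at case y = 175 mm, 25 mm from the door's outer edge. The door slides to -y under the right door, 140 mm from shut to its stop, friction 1 to 2 N; stays where left; may start up to 10 mm ajar.
- handle_right (a point): The same pull on the right (-y) door, top 90 mm above the counter; point 8 mm below its top centre. Shut, it is at case y = -175 mm. This door slides to +y over the left door, 140 mm from shut to its stop; friction, ajar start and axes as for the left.
- curry_center (a point): Centre (half-way up) of the loose curry brush: oval dark rubber pad, 90 mm long (its y), 44 mm wide (its x), 32 mm high, studs underneath, z up, about 0.12 kg. Straight sides from 4 to 28 mm above its foot. It lies in either compartment, centre 53 to 77 mm from the case's inner end, long side roughly along the case. The tin in the other is round, 66 mm wide, 30 mm high.
- tray: Shallow fixed steel tray on the counter left of the case, 180 mm (x) by 140 mm (y), rim 14 mm high, wall and floor 3 mm thick. Origin at the centre of its underside; z up.
Mind the look-alikes: they are no part of the job. There is more than one size of the tray; the job needs the largest.

How it is judged:
By the outcome, as a careful person would: the job done as asked, in the order asked, and still so for the second after the job is handed in, with the robot touching nothing.
It also fails if it takes over 54 s, if anything falls off the work surface, if the arm or the gripper's body presses on something with over 40 N, if the wrist force passes 120 N, or if a joint passes its speed limit or range.

### The arm

A 7-joint arm with a two-finger parallel gripper is mounted at the origin on the work surface. World frame = base frame: x ahead of the robot, y to its left, z up, the work surface at z = 0. Lengths are in m, angles in rad, forces in N, time in s.
With the tool pointing down it reaches from about 0.4 to 0.85 m from the base axis. Payload 10.4 kg.
Tool frame: the origin (TCP) lies between the finger pads; the fingertips stand 25 mm ahead of it and the grasp point (between the pads) lies 6 mm ahead of it; z points along the fingers, y is the line along which they close (so a half turn about z gives the same grasp; the last joint's range is limited). The gripper opens to 85 mm and grips with 20 to 120 N. Pads are 22 mm wide; open, the fingers measure 114 mm over their backs; the gripper's body (76 mm by 85 mm) begins 54 mm behind the grasp point. The pads swing forward as they close: fully open they stand 13 mm farther back than shut.
Start: joints at [1.196, 0.332, -0.065, 1.46, 0.022, 1.35, -0.088], TCP at [0.215, -0.587, 0.256] pointing down, gripper open.
Joint ranges: [-2.6, 2.6], [-0.5, 2.12], [-1.47, 1.34], [0.16, 2.42], [-1.27, 4.41], [0.06, 2.06], [-2.6, 2.6]. Speed limits (rad/s): [2.22, 2.22, 2.79, 2.79, 3.14, 3.14, 3.14].

### API

Orientations are given as a rotation vector (axis times angle).
In Python, from plant import env gives the robot as it stands.
- The arm moves only by the shell command python3 -m pendant 'ROWS'. ROWS is JSON, a list of rows, each a list of 7 numbers: the shift along the tool's x, y, z in m, then the turn, a rotation vector about the tool's x, y, z in degrees, then the opening, from -1 (shut) to 1 (fully open), so that 0 is half open. In form: [[dx, dy, dz, ax, ay, az, hand], ...]. A call has 1 to 12 rows; each row shifts and turns the commanded pose from where the row before left it, along the tool's axes as they then stand; what a row does not reach is not made up. A row lasts 1/12 s, in which the tool goes at most 41.7 mm and 7.16 degrees, less where a joint would pass 70% of its speed; a pose out of reach is approached as far as the arm can. A call with a gripper value outside its range is refused whole. The fingers move at their own pace and stop on an object; the grip force is fixed at half the most. Time passes only in rows, so rows that do not move let the fingers close. It gives the time, the measured TCP pose, the force, the opening and the grip force at its end, in the units of the state.
- env.observe(): the state, without advancing time (a new reading comes with each control period).
- env.capture(name): name is "scene" or "top" or "wrist"; returns the picture (400x640x3 uint8, blue, green, red); there is no depth.
- env.calibration(name): a dict with "fx", "fy", "cx", "cy" (pixels), "distortion" ([k1, k2, p1, p2, k3] as OpenCV has them; the pictures are not rectified), "xyz" and "attitude" of the camera in the world; the wrist camera has in their place "hand_eye" (4x4, takes a point from camera to tool coordinates, whose origin is the TCP and whose axes are the flange's). Camera axes: x right, y down, z forward; pixel columns grow to the right and rows downward; lengths in m; the calibration is good to about 2 mm. A picture is of the moment at which its call begins: read the wrist's pose just before it. calibration takes no time and is no camera call.
- env.finish_job(): hands the job in; it is judged then, once.
The state is a dict: "time_s": time; "qpos": joint angles; "qd": joint speeds; "joint_torque": joint torques, N m; "eef_pos": TCP position; "tcp_rot": TCP orientation; "wrist_force": force on the tool from outside, world axes, zero at the start; "moment": the same for the moment, N m; "width": finger opening in m; "grip_force": force on a finger pad.
Only numpy, scipy, OpenCV 4.12 (cv2) and the standard library are available. Lean on these libraries where they do the work, as an engineer would, in place of code of your own. Each camera call takes 0.05 s, during which the arm holds its last target. There are 200 camera calls.

## Working session

There is one attempt and no reset: what is moved stays moved. The work goes in short steps, Python scripts to look and compute and a shell command to move; the robot and the scene stay as the last step left them, time stands still between calls to the robot, and variables do not carry over. Pictures are saved under pics/ and viewed, at most 10 in all, crops included, and the job is handed in when it is done.

```bash
mkdir -p pics; ls; python3 - <<'E'
from plant import env
import cv2, json
s=env.observe(); print({k:(s[k] if not hasattr(s[k],'tolist') else s[k].tolist()) for k in ('time_s','eef_pos','tcp_rot','width')})
for n in ("scene","top","wrist"):
    print(n,env.calibration(n))
for n in ("scene","top"):
    cv2.imwrite(f"pics/{n}0.png",env.capture(n))
E
```

```text
pics
{'time_s': 0.0, 'eef_pos': [0.21522193235501372, -0.58640170156262, 0.25550670583687357], 'tcp_rot': [-3.0917259515965068, -0.5495343256866115, 0.0005662411642725791], 'width': 0.08533611831571504}
scene {'fx': 498.6550076151369, 'fy': 498.6550076151369, 'cx': 324.66554251596415, 'cy': 194.90851583011568, 'distortion': array([0.02443825, 0.        , 0.        , 0.        , 0.        ]), 'xyz': array([0.97891104, 0.9214475 , 1.32234195]), 'attitude': array([-0.72289002, -2.73888202,  0.8978287 ])}
top {'fx': 377.4603299648942, 'fy': 377.4603299648942, 'cx': 324.80833697111285, 'cy': 194.65133866290446, 'distortion': array([-0.05109206,  0.        ,  0.        ,  0.        ,  0.        ]), 'xyz': array([0.42993126, 0.14288288, 1.16520003]), 'attitude': array([-2.15328817,  2.21032152, -0.06243688])}
wrist {'fx': 330.60355231128443, 'fy': 330.60355231128443, 'cx': 320.1912125711621, 'cy': 191.8588758654422, 'distortion': array([-0.05228788,  0.        ,  0.        ,  0.        ,  0.        ]), 'hand_eye': array([[-1.29229584e-03, -9.52875119e-01, -3.03360079e-01,
         7.77593439e-02],
       [ 9.99998741e-01, -1.51088648e-03,  4.85864589e-04,
        -7.41588485e-04],
       [-9.21310921e-04, -3.03359069e-01,  9.52875871e-01,
        -1.18264504e-01],
       [ 0.00000000e+00,  0.00000000e+00,  0.00000000e+00,
         1.00000000e+00]])}
```

View pics/top0.png

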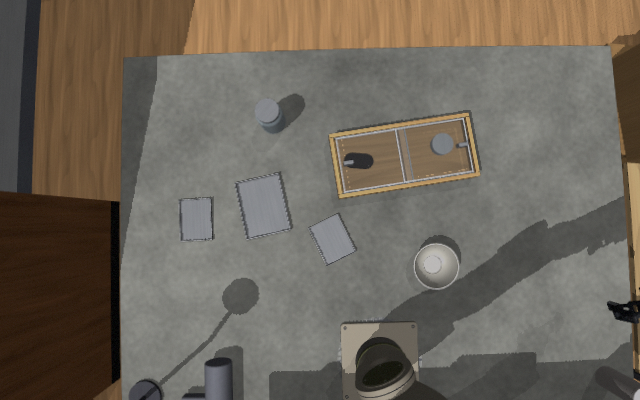

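View pics/scene0.png

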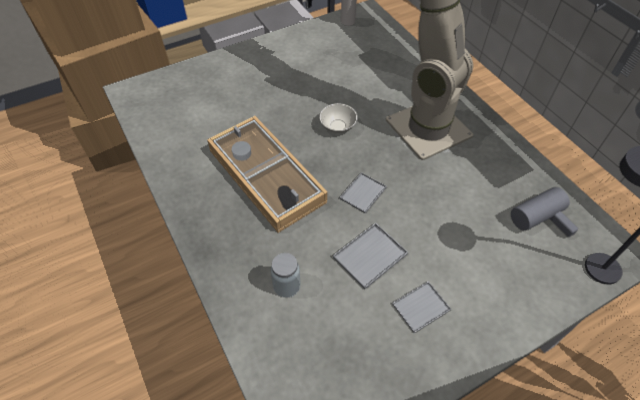

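The top view shows:
- **Case:** centred near (404,155). The dark brush and the left handle are at (358,160) and (349,162) in the left (+y) half. The tin is at (443,144) in the right half.
- **Trays:** (196,219) small, (263,205) largest, (333,239) small.
- **Other items:** the jar is at (268,115) and the bowl at (437,265).

The scene view agrees, with the largest tray at (370,255). So the left door is the one to slide, and the tray at (263,205) is the target. I'll measure both next.

```bash
cat > h.py <<'E'
import numpy as np, cv2
from scipy.spatial.transform import Rotation as R
from plant import env
def cam(n,s=None):
    c=env.calibration(n)
    K=np.array([[c['fx'],0,c['cx']],[0,c['fy'],c['cy']],[0,0,1]]);d=c['distortion']
    if n=='wrist':
        T=np.eye(4);T[:3,:3]=R.from_rotvec(s['tcp_rot']).as_matrix();T[:3,3]=s['eef_pos'];T=T@c['hand_eye']
        return K,d,T[:3,:3],T[:3,3]
    return K,d,R.from_rotvec(c['attitude']).as_matrix(),np.array(c['xyz'])
def ray(C,px,z):
    K,d,Rm,t=C
    u=cv2.undistortPoints(np.array(px,float).reshape(-1,1,2),K,d)[:,0]
    v=np.c_[u,np.ones(len(u))]@Rm.T
    return t+v*((z-t[2])/v[:,2])[:,None]
def proj(C,P):
    K,d,Rm,t=C
    return cv2.projectPoints((np.array(P,float).reshape(-1,3)-t)@Rm,np.zeros(3),np.zeros(3),K,d)[0][:,0]
def rect(C,cnt,z):
    P=ray(C,cnt.reshape(-1,2),z)[:,:2].astype(np.float32)
    (c,s,a)=cv2.minAreaRect(P*1000); return np.round(c,1),np.round(s,1),round(a,1)
E
python3 - <<'E'
from h import *
im=cv2.imread('pics/top0.png');C=cam('top')
hsv=cv2.cvtColor(im,cv2.COLOR_BGR2HSV)
def big(m,roi):
    x0,y0,x1,y1=roi;z=np.zeros_like(m);z[y0:y1,x0:x1]=m[y0:y1,x0:x1]
    cs=cv2.findContours(z,cv2.RETR_EXTERNAL,cv2.CHAIN_APPROX_NONE)[0]
    return sorted(cs,key=cv2.contourArea)[::-1]
wood=cv2.inRange(hsv,(8,90,60),(28,255,255))
cs=big(wood,(315,95,495,210));c=cs[0];print('case',cv2.boundingRect(c),rect(C,c,.062))
dark=cv2.inRange(hsv,(0,0,0),(180,255,60))
for c in big(dark,(335,140,390,185))[:2]: print('brush',cv2.boundingRect(c),rect(C,c,.046),cv2.minAreaRect(c))
for p in [(196,219),(263,205),(333,239),(220,280)]: print(p,im[p[1],p[0]],hsv[p[1],p[0]])
sat=cv2.inRange(hsv,(105,25,60),(135,255,255))
for c in big(sat,(165,160,370,275))[:3]: print('tray',cv2.boundingRect(c),rect(C,c,.014))
cr=np.vstack([cv2.resize(im[95:210,320:490],None,fx=4,fy=4,interpolation=cv2.INTER_CUBIC)])
cv2.imwrite('pics/crop1.png',cr)
cv2.imwrite('pics/crop2.png',cv2.resize(im[160:280,165:370],None,fx=3.8,fy=3.8,interpolation=cv2.INTER_CUBIC))
E
```

```text
case (329, 113, 151, 86) (array([617.1, -83.7]), array([195.9, 424.1]), 7.6)
brush (344, 153, 29, 16) (array([605.4,  51.5]), array([84.1, 43.9]), 83.7) ((358.079345703125, 160.54827880859375), (28.152420043945312, 14.532959938049316), 4.763641834259033)
(196, 219) [141 137 134] [107  13 141]
(263, 205) [144 138 138] [120  11 144]
(333, 239) [145 140 139] [115  11 145]
(220, 280) [131 137 137] [ 30  11 137]
```

View pics/crop1.png

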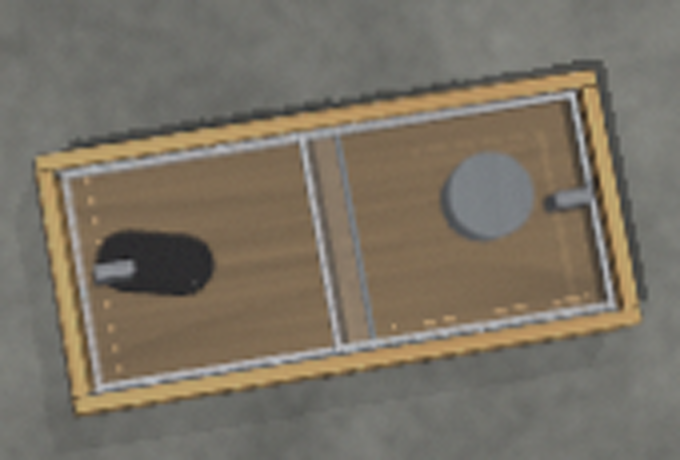

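View pics/crop2.png

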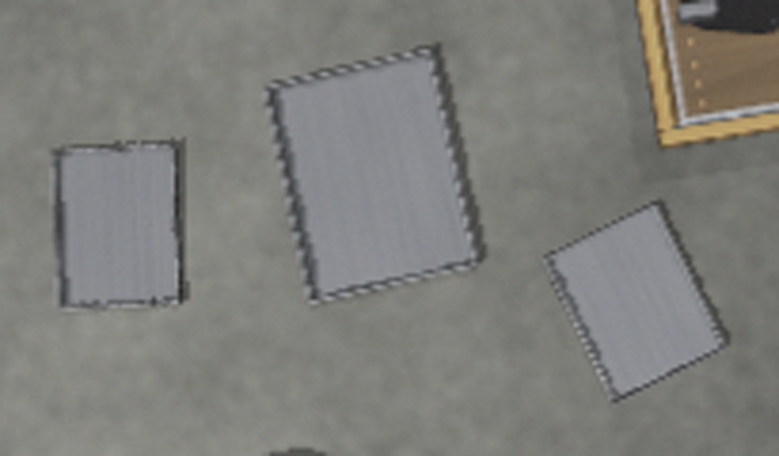

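The handle, brush and tin are confirmed in the enlarged crop. The three trays are at (196,219), (263,205) and (333,239). The middle one is clearly the largest, and I'll check its size against 180x140 mm.

```bash
cat >> h.py <<'E'
def toframe(v,s=None,yaw=None):
    """world vector -> current tool axes"""
    s=s or env.observe(); return R.from_rotvec(s['tcp_rot']).inv().apply(v)
def yaw(s):
    x=R.from_rotvec(s['tcp_rot']).as_matrix()[:,0]; return np.degrees(np.arctan2(x[1],x[0]))
E
python3 - <<'E'
from h import *
C=cam('top');s=env.observe()
q=np.array([(268,88),(437,47),(482,262),(315,300)])/3.8+[165,160]-.35
P=ray(C,q,.014)*1000;print('big tray',P.mean(0).round(1),[np.linalg.norm(P[i]-P[i-1]).round(1) for i in range(4)], np.degrees(np.arctan2(*(P[0]-P[3])[1::-1])).round(1))
for n,q in (('l',[(53,150),(181,142),(183,300),(62,306)]),('r',[(547,257),(660,203),(727,342),(616,400)])):
    P=ray(C,np.array(q)/3.8+[165,160],.014)*1000;print(n,P.mean(0).round(),[np.linalg.norm(P[i]-P[i-1]).round() for i in range(4)])
Rc=R.from_euler('z',7.6,degrees=True);o=np.array([.617,-.084,0])
hl=o+Rc.apply([0,.175,.082]);hr=o+Rc.apply([0,-.175,.082])
print(hl,hr,proj(C,[hl+[0,0,.008],hl-[0,0,.026],hr+[0,0,.008],hr-[0,0,.026]]).round(1))
print('yaw',yaw(s),'shift to hover',toframe(np.array([hl[0],hl[1],.25])-s['eef_pos'],s))
E
```

```text
big tray [480.2 342.7  14. ] [np.float64(175.6), np.float64(141.2), np.float64(177.4), np.float64(137.6)] 11.9
l [443. 550.  14.] [np.float64(127.0), np.float64(106.0), np.float64(127.0), np.float64(99.0)]
r [372. 133.  14.] [np.float64(126.0), np.float64(100.0), np.float64(123.0), np.float64(100.0)]
[0.59385513 0.08946272 0.082     ] [ 0.64014487 -0.25746272  0.082     ] [[346.2 162.5]
 [345.6 164.2]
 [465.5 143.6]
 [461.4 145.9]]
yaw 20.15970055186373 shift to hover [ 0.58833008 -0.50401198  0.00618917]
```

The middle tray measures 177x140 mm, centred at (480,343) mm with a yaw of about 12°, so it is the right one. Moving to above the left handle.

```bash
python3 -m pendant '[[0.0294,-0.0252,0,0,0,0,1],[0.0294,-0.0252,0,0,0,0,1],[0.0294,-0.0252,0,0,0,0,1],[0.0294,-0.0252,0,0,0,0,1],[0.0294,-0.0252,0,0,0,0,1],[0.0294,-0.0252,0,0,0,0,1],[0.0294,-0.0252,0,0,0,0,1],[0.0294,-0.0252,0,0,0,0,1],[0.0294,-0.0252,0,0,0,0,1],[0.0294,-0.0252,0,0,0,0,1],[0.0294,-0.0252,0,0,0,0,1],[0.0294,-0.0252,0,0,0,0,1]]' 
python3 -m pendant '[[0.0294,-0.0252,0,0,0,0,1],[0.0294,-0.0252,0,0,0,0,1],[0.0294,-0.0252,0,0,0,0,1],[0.0294,-0.0252,0,0,0,0,1],[0.0294,-0.0252,0,0,0,0,1],[0.0294,-0.0252,0,0,0,0,1],[0.0294,-0.0252,0,0,0,0,1],[0.0294,-0.0252,0,0,0,0,1]]'
python3 -m pendant '[[0,0,0,0,0,-7,1],[0,0,0,0,0,-7,1],[0,0,0,0,0,-7,1],[0,0,0,0,0,-7,1],[0,0,0,0,0,-7,1],[0,0,0,0,0,-7,1],[0,0,0,0,0,-7,1],[0,0,0,0,0,-7,1],[0,0,0,0,0,-7,1],[0,0,0,0,0,-7,1],[0,0,0,0,0,-7,1],[0,0,0,0,0,-0.5,1]]'
python3 - <<'E'
from h import *
s=env.observe();im=env.capture('wrist');cv2.imwrite('pics/w1.png',im);np.save('s1.npy',s,allow_pickle=True)
hl=np.array([.5939,.0895,.09]);print(s['time_s'],s['eef_pos'],yaw(s),proj(cam('wrist',s),[hl]))
E
```

```text
time_s: 1.1
eef_pos: [0.4427, -0.1795, 0.2562]
tcp_rot: [3.093, 0.549, -0.0]
wrist_force: [1.6, 0.0, -0.3]
width: 0.0855
grip_force: 0.0
time_s: 1.77
eef_pos: [0.5943, 0.0905, 0.2559]
tcp_rot: [3.093, 0.549, -0.001]
wrist_force: [1.0, 0.2, 0.9]
width: 0.0853
grip_force: 0.0
time_s: 2.77
eef_pos: [0.5935, 0.0888, 0.2558]
tcp_rot: [-2.061, -2.37, 0.001]
wrist_force: [-0.7, -0.1, 0.3]
width: 0.0854
grip_force: 0.0
2.7667 [0.59354606 0.08879853 0.25581675] 97.98237710349697 [[320.96326518 178.00598548]]
```

View pics/w1.png

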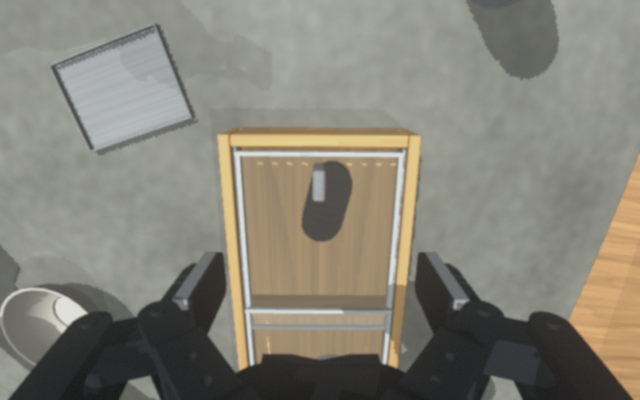

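The wrist view shows the pull at (319,184) and the dark brush at about (327,201), long axis slightly turned. I'll measure both.

```bash
python3 - <<'E'
from h import *
s=np.load('s1.npy',allow_pickle=True).item();im=cv2.imread('pics/w1.png');C=cam('wrist',s)
hsv=cv2.cvtColor(im,cv2.COLOR_BGR2HSV);roi=np.zeros(im.shape[:2],np.uint8);roi[155:250,290:365]=255
o=np.array([.617,-.084,0]);Rc=R.from_euler('z',7.6,degrees=True)
def case(p): return (Rc.inv().apply(np.r_[p[:2],0]-o)*1000).round(1)
dark=cv2.inRange(hsv,(0,0,0),(180,255,75))&roi
grey=cv2.inRange(hsv,(0,0,85),(180,60,255))&roi
g=max(cv2.findContours(grey,0,1)[0],key=cv2.contourArea);bb=cv2.boundingRect(g);print('handle px',bb,cv2.contourArea(g))
c=rect(C,g,.09);print('handle',c,case(np.array(c[0])/1000))
hull=np.vstack(cv2.findContours(dark|cv2.drawContours(np.zeros_like(dark),[g],-1,255,-1),0,1)[0]);
b=max(cv2.findContours(dark|grey*0+cv2.drawContours(np.zeros_like(dark),[g],-1,255,-1),0,1)[0],key=cv2.contourArea)
for z in (.046,.03): c=rect(C,b,z);print('brush z',z,c,case(np.array(c[0])/1000),cv2.boundingRect(b))
# case rim check
w=cv2.inRange(hsv,(10,90,120),(28,255,255))
for row in (150,200,240):
    xs=np.where(w[row,200:440])[0]+200;P=ray(C,[(xs[0],row),(xs[-1]+1,row)],.062);print(row,xs[0],xs[-1],case(P[0]),case(P[1]))
col=320;ys=np.where(w[100:160,col])[0]+100;print(case(ray(C,[(col,ys[0])],.062)[0]),ys)
cv2.imwrite('pics/w1c.png',cv2.resize(im[120:260,210:430],None,fx=3.6,fy=3.6,interpolation=cv2.INTER_NEAREST))
E
```

```text
handle px (302, 161, 50, 80) 2927.0
handle (array([601.9,  67.6]), array([78.7, 38.4]), 85.5) [  5.1 152.3   0. ]
brush z 0.046 (array([604.8,  52.3]), array([90.9, 44.4]), 85.5) [  5.9 136.7   0. ] (302, 161, 50, 80)
brush z 0.03 (array([605.9,  46.7]), array([95.3, 46.6]), 85.5) [  6.3 131.    0. ] (302, 161, 50, 80)
150 219 419 [-97.7 194.7   0. ] [ 94.8 195.8   0. ]
200 223 414 [-98. 144.   0.] [ 94.6 145.1   0. ]
240 227 410 [-97.7  99.8   0. ] [ 94.6 100.9   0. ]
[ -1.1 214.9   0. ] [129 130 131 132 133 134 135 136 137 138 139 140 141 142 143 144 145 146
 147 148 149]
```

View pics/w1c.png

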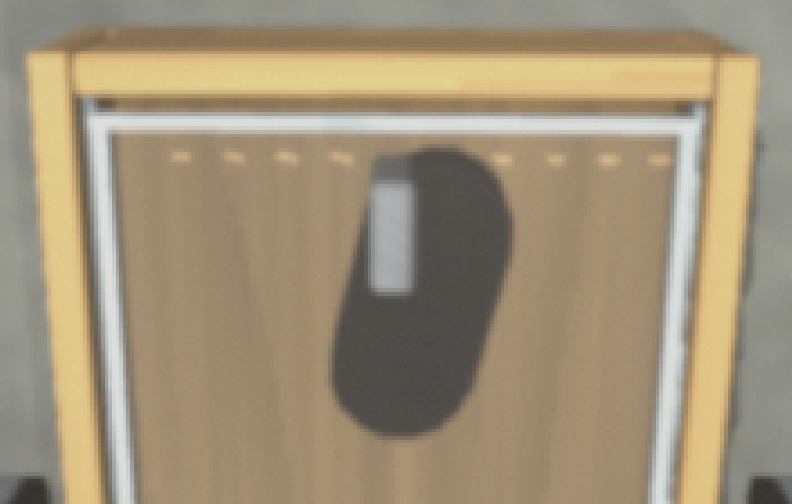

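The crop shows the pull's top face at px (318.8,186.1). The brush outline measures 91x44 mm at its top height, which matches the description.

```bash
python3 - <<'E'
from h import *
s=np.load('s1.npy',allow_pickle=True).item();C=cam('wrist',s)
o=np.array([.617,-.084,0]);Rc=R.from_euler('z',7.6,degrees=True)
P=ray(C,[(318.75,186.1),(318.75,170.6),(318.75,201.7)],.09);print(P,[(Rc.inv().apply(p-o)*1000).round(1) for p in P])
t=P[0].copy();t[2]=.083+.006
print('shift',toframe(t-s['eef_pos'],s), 'pushed',toframe(Rc.apply([0,-.14,0]),s))
E
```

```text
[[0.59297372 0.08177752 0.09      ]
 [0.59102417 0.09594808 0.09      ]
 [0.59499448 0.06708716 0.09      ]] [array([ -1.9, 167.5,  90. ]), array([ -1.9, 181.8,  90. ]), array([ -1.8, 152.7,  90. ])]
shift [-0.00688997 -0.00140314  0.16681729] pushed [-1.39996882e-01 -9.34327744e-04 -1.30362495e-05]
```

```bash
python3 -m pendant '[[-0.0035,-0.0007,0.035,0,0,0,1],[-0.0034,-0.0007,0.035,0,0,0,1],[0,0,0.035,0,0,0,1],[0,0,0.03,0,0,0,1],[0,0,0.02,0,0,0,1],[0,0,0.012,0,0,0,1],[0,0,0,0,0,0,1]]'
python3 -m pendant '[[0,0,0,0,0,0,-1],[0,0,0,0,0,0,-1],[0,0,0,0,0,0,-1],[0,0,0,0,0,0,-1],[0,0,0,0,0,0,-1],[0,0,0,0,0,0,-1],[0,0,0,0,0,0,-1],[0,0,0,0,0,0,-1]]'
```

```text
time_s: 3.4
eef_pos: [0.5919, 0.0816, 0.0868]
tcp_rot: [-2.07, -2.36, 0.005]
wrist_force: [1.1, -0.8, 0.6]
width: 0.0851
grip_force: 0.0
time_s: 4.07
eef_pos: [0.593, 0.082, 0.09]
tcp_rot: [2.068, 2.364, -0.001]
wrist_force: [-4.6, -0.3, 7.4]
width: 0.0108
grip_force: 59.9
```

```bash
python3 -m pendant '[[-0.008,0,0,0,0,0,-1],[-0.012,0,0,0,0,0,-1],[-0.012,0,0,0,0,0,-1],[-0.012,0,0,0,0,0,-1],[-0.012,0,0,0,0,0,-1],[-0.012,0,0,0,0,0,-1],[-0.012,0,0,0,0,0,-1],[-0.012,0,0,0,0,0,-1],[-0.012,0,0,0,0,0,-1],[-0.010,0,0,0,0,0,-1],[-0.006,0,0,0,0,0,-1],[0,0,0,0,0,0,-1]]'
```

```text
time_s: 5.07
eef_pos: [0.6093, -0.0397, 0.09]
tcp_rot: [2.071, 2.361, -0.002]
wrist_force: [-5.5, -2.5, 9.0]
width: 0.0108
grip_force: 60.3
```

```bash
python3 -m pendant '[[-0.004,0,0,0,0,0,-1],[-0.003,0,0,0,0,0,-1],[-0.002,0,0,0,0,0,-1],[0,0,0,0,0,0,-1]]'; python3 -m pendant '[[-0.002,0,0,0,0,0,-1],[-0.002,0,0,0,0,0,-1],[0,0,0,0,0,0,-1]]'
```

```text
time_s: 5.4
eef_pos: [0.6103, -0.0471, 0.09]
tcp_rot: [2.069, 2.363, -0.002]
wrist_force: [-5.5, -1.5, 7.9]
width: 0.0108
grip_force: 60.2
time_s: 5.65
eef_pos: [0.6108, -0.0509, 0.09]
tcp_rot: [2.069, 2.364, -0.002]
wrist_force: [-5.4, -0.8, 8.7]
width: 0.0109
grip_force: 60.2
```

```bash
python3 -m pendant '[[-0.002,0,0,0,0,0,-1],[-0.002,0,0,0,0,0,-1],[0,0,0,0,0,0,-1]]';  python3 -m pendant '[[-0.002,0,0,0,0,0,-1],[-0.001,0,0,0,0,0,-1],[0,0,0,0,0,0,-1]]'
```

```text
time_s: 5.9
eef_pos: [0.6109, -0.0514, 0.09]
tcp_rot: [-2.064, -2.364, -0.002]
wrist_force: [-7.4, 8.7, 9.4]
width: 0.0109
grip_force: 60.4
time_s: 6.15
eef_pos: [0.6109, -0.0514, 0.09]
tcp_rot: [-2.06, -2.365, -0.005]
wrist_force: [-9.1, 15.3, 10.2]
width: 0.0111
grip_force: 60.5
```

The door hit its stop: 15 N of reaction and no further motion. I'll relax the push, release and rise, then move over the brush.

```bash
python3 -m pendant '[[0.003,0,0,0,0,0,-1],[0.0015,0,0,0,0,0,-1],[0,0,0,0,0,0,0.3],[0,0,0,0,0,0,1],[0,0,0,0,0,0,1],[0,0,0,0,0,0,1],[0,0,0,0,0,0,1],[0,0,-0.03,0,0,0,1],[0,0,-0.04,0,0,0,1],[0,0,-0.04,0,0,0,1],[0,0,-0.04,0,0,0,1],[0.02,0,-0.02,0,0,0,1]]'
python3 -m pendant '[[0.03,0,0,0,0,2,1],[0.03,0,0,0,0,5,1],[0.02,0,0,0,0,5,1],[0,0,0,0,0,0,1],[0,0,0,0,0,0,1]]'
python3 - <<'E'
from h import *
s=env.observe();im=env.capture('wrist');cv2.imwrite('pics/w2.png',im);np.save('s2.npy',s,allow_pickle=True)
C=cam('wrist',s);print(s['eef_pos'],yaw(s))
hsv=cv2.cvtColor(im,cv2.COLOR_BGR2HSV)
u=proj(C,[[.605,.052,.046]])[0];print(u)
roi=np.zeros(im.shape[:2],np.uint8);x,y=u.astype(int);roi[y-60:y+60,x-50:x+50]=255
dark=cv2.inRange(hsv,(0,0,0),(180,255,70))&roi
b=max(cv2.findContours(dark,0,1)[0],key=cv2.contourArea);print(cv2.boundingRect(b),rect(C,b,.046))
cv2.imwrite('pics/w2c.png',im)
E
```

```text
time_s: 7.15
eef_pos: [0.6103, -0.0365, 0.2641]
tcp_rot: [2.071, 2.355, 0.003]
wrist_force: [1.2, 0.5, 0.7]
width: 0.0854
grip_force: 0.0
time_s: 7.57
eef_pos: [0.6013, 0.0484, 0.2595]
tcp_rot: [2.3, 2.139, 0.0]
wrist_force: [0.8, -0.7, -0.3]
width: 0.0856
grip_force: 0.0
[0.60129989 0.04842964 0.25947811] 85.83317977112466
[323.64292683 162.67815918]
(307, 122, 37, 23) (array([608.5,  82. ]), array([21.9, 36.2]), 85.8)
```

View pics/w2.png

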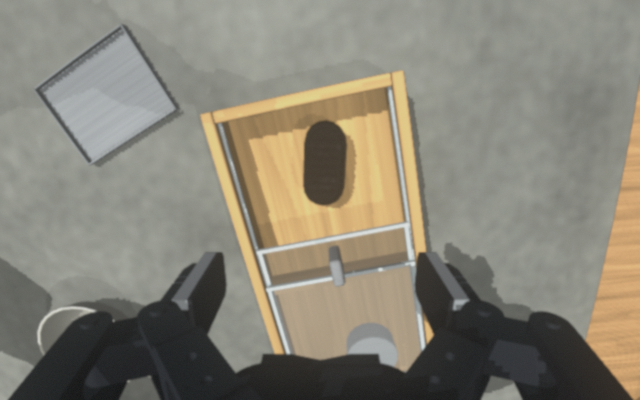

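The door is open, with its pull next to the right door's edge at (337,265). The brush is at (325,163), px 303–347 by 121–206, and upright in the image. The fingers sit outside it on both sides.

```bash
python3 - <<'E'
from h import *
s=np.load('s2.npy',allow_pickle=True).item();im=cv2.imread('pics/w2.png');C=cam('wrist',s)
g=im.max(2);roi=np.zeros_like(g);roi[112:215,290:360]=255
for t in (70,85,100):
    b=max(cv2.findContours(((g<t)*255).astype(np.uint8)&roi,0,1)[0],key=cv2.contourArea);r=rect(C,b,.046);print(t,cv2.boundingRect(b),r)
o=np.array([.617,-.084,0]);Rc=R.from_euler('z',7.6,degrees=True)
P=ray(C,[(337,250)],.09)[0];print('handle',Rc.inv().apply(P-o)*1000)
c=np.r_[r[0]/1000,.032+.006];print('shift',toframe(c-s['eef_pos'],s))
E
```

```text
70 (315, 126, 12, 5) (array([604.4,  87.4]), array([11.1,  3.5]), 3.8)
85 (305, 121, 41, 83) (array([605.7,  51. ]), array([86.1, 40.3]), 84.0)
100 (304, 121, 42, 83) (array([605.7,  51. ]), array([86.2, 41.6]), 84.1)
handle [ 2.85837888 58.87079502 90.        ]
shift [0.00290808 0.00411022 0.2214795 ]
```

```bash
python3 -m pendant '[[0.0029,0.0041,0.035,0,0,1.5,1],[0,0,0.037,0,0,0,1],[0,0,0.037,0,0,0,1],[0,0,0.035,0,0,0,1],[0,0,0.03,0,0,0,1],[0,0,0.02,0,0,0,1],[0,0,0.014,0,0,0,1],[0,0,0.0105,0,0,0,1],[0,0,0,0,0,0,1]]'
python3 -m pendant '[[0,0,0,0,0,0,-1],[0,0,0,0,0,0,-1],[0,0,0,0,0,0,-1],[0,0,0,0,0,0,-1],[0,0,0,0,0,0,-1],[0,0,0,0,0,0,-1],[0,0,0,0,0,0,-1],[0,0,0,0,0,0,-1]]'
```

```text
time_s: 8.37
eef_pos: [0.6051, 0.0487, 0.0391]
tcp_rot: [-2.332, -2.104, 0.003]
wrist_force: [-0.1, 0.1, -0.2]
width: 0.0854
grip_force: 0.0
time_s: 9.03
eef_pos: [0.6068, 0.0498, 0.0424]
tcp_rot: [2.33, 2.104, 0.003]
wrist_force: [-1.5, -1.1, 6.8]
width: 0.043
grip_force: 62.6
```

```bash
python3 -m pendant '[[0,0,-0.008,0,0,0,-1],[0,0,-0.018,0,0,0,-1],[0,0,-0.025,0,0,0,-1],[0,0,-0.025,0,0,0,-1],[0,0,-0.025,0,0,0,-1],[0,0,-0.018,0,0,0,-1],[0,0,-0.008,0,0,0,-1],[0,0,0,0,0,0,-1]]'
python3 -m pendant '[[0.012,-0.007,0,0,0,0,-1],[0.0246,-0.0138,0,0,0,0,-1],[0.0246,-0.0138,0,0,0,0,-1],[0.0296,-0.0166,0,0,0,0,-1],[0.0296,-0.0166,0,0,0,0,-1],[0.0296,-0.0166,0,0,0,0,-1],[0.0296,-0.0166,0,0,0,0,-1],[0.0296,-0.0166,0,0,0,0,-1],[0.0246,-0.0138,0,0,0,0,-1],[0.0246,-0.0138,0,0,0,0,-1],[0.020,-0.0112,0,0,0,0,-1],[0,0,0,0,0,-4,-1]]'
python3 -m pendant '[[0,0,0,0,0,-5,-1],[0,0,0,0,0,-5,-1],[0,0,0,0,0,-4,-1],[0,0,0,0,0,0,-1],[0,0,0,0,0,0,-1]]'
python3 - <<'E'
from h import *
s=env.observe();im=env.capture('wrist');C=cam('wrist',s);print(s['eef_pos'],yaw(s),s['width'],s['wrist_force'])
t=cv2.cvtColor(im,cv2.COLOR_BGR2RGB);Rt=R.from_euler('z',11.9,degrees=True)
q=proj(C,[np.array([.480,.343,0])+Rt.apply([a*.09,b*.07,.014]) for a,b in ((1,1),(1,-1),(-1,-1),(-1,1))])
cv2.polylines(im,[q.astype(np.int32)],True,(0,0,255),1);cv2.imwrite('pics/w3.png',im)
top=env.capture('top');cv2.imwrite('pics/t3.png',top)
E
```

```text
time_s: 9.7
eef_pos: [0.6066, 0.0499, 0.17]
tcp_rot: [2.33, 2.104, 0.004]
wrist_force: [0.3, 0.2, -2.4]
width: 0.0429
grip_force: 61.5
time_s: 10.7
eef_pos: [0.4734, 0.3481, 0.1666]
tcp_rot: [-2.247, -2.191, 0.002]
wrist_force: [-1.5, 0.2, -1.1]
width: 0.0427
grip_force: 61.5
time_s: 11.12
eef_pos: [0.4775, 0.3425, 0.1665]
tcp_rot: [-1.975, -2.442, 0.003]
wrist_force: [0.4, -0.3, -1.6]
width: 0.0426
grip_force: 61.5
[0.47747811 0.34253862 0.16649314] 102.06030745539871 0.04264974352107838 [ 0.39721751 -0.3342611  -1.55694842]
```

View pics/w3.png

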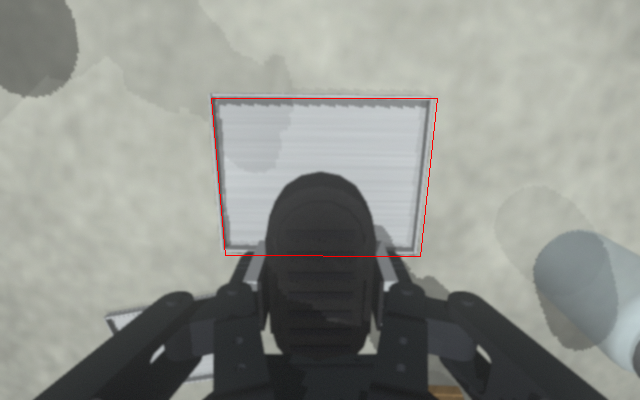

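The view shows the brush held level, and the predicted tray outline fits to within about 2 mm. Lowering.

```bash
python3 -m pendant '[[0,0,0.012,0,0,0,-1],[0,0,0.025,0,0,0,-1],[0,0,0.03,0,0,0,-1],[0,0,0.03,0,0,0,-1],[0,0,0.02,0,0,0,-1],[0,0,0.01,0,0,0,-1],[0,0,0.004,0,0,0,-1],[0,0,0,0,0,0,-1],[0,0,0,0,0,0,-1]]'; python3 -m pendant '[[0,0,0.0015,0,0,0,-1],[0,0,0.001,0,0,0,-1],[0,0,0,0,0,0,-1],[0,0,0,0,0,0,-1]]'
```

```text
time_s: 11.97
eef_pos: [0.4789, 0.3431, 0.0378]
tcp_rot: [1.974, 2.444, 0.002]
wrist_force: [0.0, 0.2, -1.2]
width: 0.0431
grip_force: 61.4
time_s: 12.3
eef_pos: [0.4788, 0.3426, 0.0347]
tcp_rot: [1.974, 2.444, 0.001]
wrist_force: [-0.4, -0.1, -0.6]
width: 0.0432
grip_force: 61.4
```

```bash
python3 -m pendant '[[0,0,0.0015,0,0,0,-1],[0,0,0,0,0,0,-1],[0,0,0,0,0,0,-1]]'; python3 -m pendant '[[0,0,0.001,0,0,0,-1],[0,0,0,0,0,0,-1],[0,0,0,0,0,0,-1]]'; python3 -m pendant '[[0,0,0.001,0,0,0,-1],[0,0,0,0,0,0,-1],[0,0,0,0,0,0,-1]]'
```

```text
time_s: 12.55
eef_pos: [0.4785, 0.3425, 0.0327]
tcp_rot: [1.974, 2.444, -0.0]
wrist_force: [0.2, 0.4, -1.2]
width: 0.043
grip_force: 61.4
time_s: 12.8
eef_pos: [0.4785, 0.3425, 0.0317]
tcp_rot: [-1.974, -2.444, 0.0]
wrist_force: [-0.2, 0.1, -0.9]
width: 0.0432
grip_force: 61.4
time_s: 13.05
eef_pos: [0.4786, 0.3426, 0.0314]
tcp_rot: [1.973, 2.444, 0.0]
wrist_force: [-3.0, -2.0, 5.7]
width: 0.0428
grip_force: 62.2
```

Contact came at the expected height, TCP 31.4 mm. Releasing and rising.

```bash
python3 -m pendant '[[0,0,0,0,0,0,0.3],[0,0,0,0,0,0,0.5],[0,0,0,0,0,0,1],[0,0,0,0,0,0,1],[0,0,0,0,0,0,1],[0,0,-0.01,0,0,0,1],[0,0,-0.03,0,0,0,1],[0,0,-0.04,0,0,0,1],[0,0,-0.04,0,0,0,1],[0,0,-0.04,0,0,0,1],[-0.04,0,-0.005,0,0,0,1],[-0.04,0,0,0,0,0,1]]'
python3 -m pendant '[[-0.04,0,0,0,0,0,1],[-0.04,0,0,0,0,0,1],[-0.03,0,0,0,0,0,1],[0,0,0,0,0,0,1],[0,0,0,0,0,0,1]]'
python3 - <<'E'
from h import *
s=env.observe();a=env.capture('scene');b=env.capture('top');w=env.capture('wrist')
cv2.imwrite('pics/e.png',np.vstack([np.hstack([cv2.resize(b[90:290,170:490],(400,250)),cv2.resize(a[90:340,200:450],(400,250))]),np.hstack([cv2.resize(w,(400,250)),np.zeros((250,400,3),np.uint8)])]))
C=cam('wrist',s);print(s['eef_pos'],s['time_s'])
C=cam('top');g=b.max(2);roi=np.zeros_like(g);roi[180:232,242:286]=255
c=max(cv2.findContours(((g<70)*255).astype(np.uint8)&roi,0,1)[0],key=cv2.contourArea);print(cv2.boundingRect(c),rect(C,c,.035))
E
```

```text
time_s: 14.05
eef_pos: [0.4952, 0.2672, 0.2]
tcp_rot: [1.965, 2.449, 0.009]
wrist_force: [2.1, -1.0, -1.1]
width: 0.0853
grip_force: 0.0
time_s: 14.47
eef_pos: [0.5191, 0.1549, 0.1964]
tcp_rot: [1.978, 2.44, -0.0]
wrist_force: [0.0, 2.1, -0.1]
width: 0.0854
grip_force: 0.0
[0.51908006 0.1548907  0.19636207] 14.4667
(249, 196, 29, 18) (array([481.2, 340. ]), array([45.3, 88.3]), 12.5)
```

View pics/e.png

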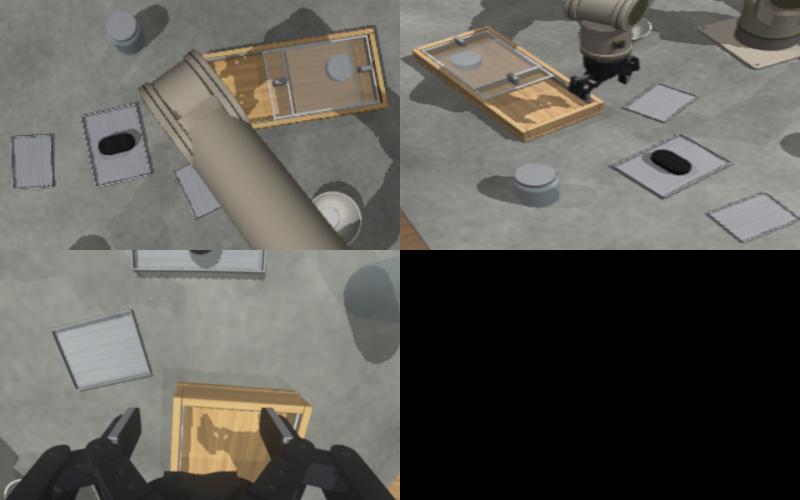

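The brush lies flat in the centre of the largest tray, measuring 88x45 mm at (481,340) mm. The left door is fully open and the right door is shut, with the tin, jar and bowl left alone. The gripper is at z 0.196 m, clear of everything.

```bash
python3 -c "
from plant import env
print(env.finish_job())"
```

```text
the job is handed in; nothing more can be done
None
```

The job is handed in at about 14.5 s: the left door is open to its stop, the brush is set down flat, studs under, in the largest tray, and the right door, tin, jar and bowl were left untouched.

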